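Shut the sample case and lock it with its pin

ROBOT

A 6-joint arm with a two-finger parallel gripper is mounted at the origin on a cart in front of the work surface, level with it; the furniture and walls round the work are solid. World frame = base frame: x ahead of the robot, y to its left, z up, the work surface at z = 0. Lengths are in mm, angles in rad, forces in N, time in s.
With the tool pointing down it reaches from about 350 to 975 mm from the base axis. Payload 7.1 kg.
Tool frame: the origin (TCP) lies at the very end of the fingers, on their centre line; the grasp point (between the pads) lies 19 mm behind it; z points along the fingers, x is the direction in which the jaws open and shut, and the axes are right-handed (so a half turn about z gives the same grasp; the last joint's range is limited). The gripper opens to 88 mm and grips with 3 to 60 N. Pads are 20 mm wide; open, the fingers measure 115 mm over their backs; the gripper's body (75 mm by 178 mm) begins 61 mm behind the grasp point.
Start: joints at [1.265, 0.423, 1.63, -0, 1.089, -0.019], TCP at [176.771, 599.464, 222.675] pointing down, gripper open.
Joint ranges: [-3, 3], [-0.9, 2.11], [0.09, 2.58], [-1.31, 4.45], [0.11, 2.69], [-2.54, 2.54]. Speed limits (rad/s): [2.39, 2.39, 3.01, 3.14, 3.14, 3.14].

INTERFACE

Orientations are given as a rotation vector (axis times angle).
In Python, from workcell import ctrl gives the robot as it stands. The module is installed in compiled form; this text tells all that it offers.
- The arm moves only by the tool move_arm, never from a script. Its argument "motion" is a list of rows, each a list of 2 entries, a list of its own where there are three numbers: the shift along the tool's x, y, z normalised to -1 to 1, where 1 is 150 mm, then the turn, a rotation vector about the tool's x, y, z normalised to -1 to 1, where 1 is 60 degrees. In form: [[[x, y, z], [rx, ry, rz]], ...]. A call has exactly 5 rows; each row is the pose to reach, as a shift and turn from the pose commanded when the call began, along the tool's axes at that moment; what a row does not reach only later rows make up. A row lasts 1/8 s, in which the tool goes at most 62.5 mm and 10.7 degrees, less where a joint would pass 70% of its speed; a pose out of reach is approached as far as the arm can. A call with a number of a shift or a turn outside -1 to 1 is refused whole. A call with a gripper value outside its range is refused whole. "gripper" is the opening, from 0 (shut) to 1 (fully open), set as the call begins (left out, the last holds). The fingers move at their own pace and stop on an object; the grip force is fixed at half the most. Time passes only in rows, so rows that repeat a pose let the fingers close, or fill a call up. It gives the time, the measured TCP pose, the force and the opening at its end, in the units of the state.
- ctrl.get_obs(): the state, without advancing time (a new reading comes with each control period).
- ctrl.get_image(name): name is "scene" or "top" or "wrist"; returns a dict with "pixels" (480x640x3 uint8, red, green, blue), "camera_matrix" (3x3 intrinsics, pixels), "R" (3x3) and "t" (3): a world point X has camera coordinates R X + t; the wrist camera has in their place "mount" (4x4, takes a point from camera to tool coordinates, whose origin is the TCP and whose axes are the tool frame's). Camera axes: x right, y down, z forward; pixel columns grow to the right and rows downward; lengths in mm; the calibration is good to about 2 mm. A picture is of the moment at which its call begins: read the wrist's pose just before it. There is no depth.
- ctrl.close_job(): hands the job in, once; it reports no verdict.
Trained networks look in the newest picture that a camera, given by its name, has taken for a name from the list of things; names that differ only in an ending like _2 or _b are one class to them, and where a whole thing is asked for, a point or a joint stands for the part that bears it (a point fixed in the world has none). Each returns a list of dicts, best first, with "p" (0 to 1); they miss things now and then, are a little off and sometimes report something else, mostly with a low value. They report only what shows in the picture. A call takes as long as a camera call.
- ctrl.boxes_of(camera, name): "location" ([x, y, z] in mm, in world coordinates, good to about 4 mm: the middle of the surface that is visible of it).
- ctrl.regions_of(camera, name): "mask" (480x640 bool, what is visible of it).
- ctrl.pinpoint(camera, name): "location" ([x, y, z] in mm, in world coordinates, good to about 4 mm: a listed point, or the origin of a listed thing).
The state is a dict: "t": time; "qpos": joint angles; "qvel": joint speeds; "joint_torque": joint torques, N m; "ee_pos": TCP position; "orientation": TCP orientation; "ft_force": force on the tool from outside, world axes, zero at the start; "moment": the same for the moment, N m; "width": finger opening in mm.
Only numpy, scipy, OpenCV 4.12 (cv2) and the standard library are available. Lean on these libraries where they do the work, as an engineer would, in place of code of your own. Each camera call takes 0.05 s, during which the arm holds its last target.

TASK

The little wooden sample case is loaded: swing its lid fully shut, then lift the locking pin off its rest and thread it, entering from the end farther from the robot, through all three steel knuckles on the case's front, until its collar is home against the first knuckle. Let go of the pin and leave it there, and do not disturb the jar, the pot or the eraser standing around.

Things in the scene. Friction and masses are not known exactly. Their poses are not given: they have to be found in the camera images.
- case: Wooden box fixed to the bench, 130 x 130 x 65 mm, three vials inside. Origin: centre of its underside; x from front (knuckles, x = -65; faces to the robot's left) to back (hinges, x = +65), y away from the robot, z up. Two steel knuckles on the front: blocks 24 (x) x 14 (y) x 24 (z) mm centred at x = -77, y = +45 and -45, z = 52, each with a 13 mm bore along y, bevelled at its +y end.
- lid (a joint): Lid hinge, rad: 0 = fully shut (hard stop), grows as the front edge swings up and back; starts at 0.65 to 1.0. The lid is a 130 x 130 mm wooden plate 8 mm thick. The hinge is stiff (0.16 N m): the lid stays wherever it is left, and 1 to 3 N on its upper face near the front edge push it down.
- lid_hinge (a point): Middle of the lid's hinge line, level with the lid's underside, at the back of the case (case frame x = 65, y = 0, z = 66 mm); the line runs along the case's y. Shares the lid's axes.
- lid_edge (a point): Middle of the lid's front edge, on its upper face, 130 mm from the hinge line. x along the lid from front edge to hinge, z out of its upper face. A 2 mm steel strap over this edge carries the lid's knuckle (24 x 14 x 24 mm, 13 mm bore), which reaches 24 mm beyond the edge. With the lid shut this knuckle stands midway between the case's two, all three bores in line.
- pin: Locking pin, 40 to 85 g, round. Origin: on its axis at the collar face that meets the knuckle. Its axis is y: to -y a 10 mm steel rod 118 mm long, nose tapered over the last 8 mm to 4 mm; to +y a collar (22 mm diameter, 0 to 4 mm), a 10 mm stem (4 to 28 mm) and a ribbed aluminium knob (18 mm diameter, 28 to 54 mm). Starts level in its rest, axis 50 mm high.
- pin_tip (a point): End of the pin's nose, 118 mm from the collar face (pin's y = -118 mm).
- pin_knob (a point): Centre of the pin's knob (pin's y = +41 mm), where to grasp it from above, fingers closing across the pin.
- pin_rest: Wooden rest fixed to the bench: base 50 x 120 x 10 mm, two notched posts (32 mm wide, 10 mm thick, 56 mm high) at y = +35 and -45 mm. The notches are 13 mm wide, open upward, and carry the rod. Origin: centre of the underside; y along the pin. The collar face starts at y = 50 mm, so the knob overhangs freely.
- hasp_mouth (a point): Centre of the mouth of the first (farthest) knuckle's bore, case frame x = -77, y = +52, z = 52 mm; shares the case's axes. The pin enters here and travels along -y. From here the three knuckles fill y = 0 to -14, -45 to -59 (the lid's) and -90 to -104 mm. The pin's collar face belongs here when it is home.
- hasp_tip_home (a point): Where the pin's tip belongs when the pin is home: on the bore line, 118 mm from hasp_mouth, 14 mm beyond the last knuckle. Shares the case's axes.
- wax_jar: Bystander: squat white lidded jar, 59 mm in diameter, 46 mm high; origin under its centre.
- clay_pot: Bystander: beige open clay pot, 68 mm in diameter, 92 mm high; origin under its centre.
- eraser: Bystander: small eraser, 20 x 42 x 12 mm; origin under its centre.

How it is judged (in metres and radians):
On the way, in this order (a step that is already met when the one before it is completed fails the run):
1. the lid is fully shut (value of joint lid below 0.03 rad), for 0.2 s.
2. with the lid shut, the pin's tip has passed through the first knuckle (value of joint lid below 0.03 rad and y of pin_tip in the frame of hasp_mouth below -0.016 m and x of pin_tip in the frame of hasp_mouth between -0.006 and 0.006 m and z of pin_tip in the frame of hasp_mouth between -0.006 and 0.006 m), for 0.1 s.
At the end, for the whole second after the job is handed in: The lid is shut (under 0.03 rad); the pin runs through all three knuckles with its collar face within 5 mm of the first knuckle's mouth (hasp_mouth) and its tip within 6 mm of hasp_tip_home, beyond the last knuckle; the pin is at rest (under 0.02 m/s) (value of joint lid below 0.03 rad and distance between pin and hasp_mouth below 0.005 m and distance between pin_tip and hasp_tip_home below 0.006 m and linear speed of pin below 0.02 m/s); the robot touches nothing.
It fails at once if the wax jar is moved by more than 20 mm or tipped over (distance of wax_jar from where it was at the start of the episode above 0.02 m or angle between wax_jar's own z axis and vertical above 0.4 rad).
It fails at once if the clay pot is moved by more than 20 mm or tipped over (distance of clay_pot from where it was at the start of the episode above 0.02 m or angle between clay_pot's own z axis and vertical above 0.4 rad).
It fails at once if the eraser is moved by more than 20 mm or tipped over (distance of eraser from where it was at the start of the episode above 0.02 m or angle between eraser's own z axis and vertical above 0.4 rad).
It also fails if it takes over 64 s, if anything falls off the work surface, if the arm or the gripper's body presses on something with over 40 N, if the wrist force passes 120 N, or if a joint passes its speed limit or range.

## Working session

There is one attempt and no reset: what is moved stays moved. The work goes in short steps, Python scripts to look and compute and a tool call to move; the robot and the scene stay as the last step left them, time stands still between calls to the robot, and variables do not carry over. Pictures are saved under pics/ and viewed, and the job is handed in when it is done.

Besides the shell and the picture viewer there is one more tool, called after "Emit:" as name(argument=value, ...) on one line, values as JSON. move_arm: Moves the arm, as the interface text tells. Its arguments: {"type":"object","properties":{"motion":{"type":"array","items":{"type":"array"}},"gripper":{"type":"number"}},"required":["motion"]}

```bash
mkdir -p pics; cat > h.py <<'E'
import numpy as np, cv2
from scipy.spatial.transform import Rotation as Ro
from workcell import ctrl
np.set_printoptions(precision=2,suppress=True)
def shot(cam,fn):
    o=ctrl.get_obs(); im=ctrl.get_image(cam)
    cv2.imwrite('pics/'+fn,im['pixels'][:,:,::-1]); return o,im
def cal(o,im):
    K=np.array(im['camera_matrix'])
    if 'R' in im: return K,np.array(im['R']),np.array(im['t'])
    M=np.array(im['mount']); T=np.eye(4); T[:3,:3]=Ro.from_rotvec(o['orientation']).as_matrix(); T[:3,3]=o['ee_pos']
    W=np.linalg.inv(T@M); return K,W[:3,:3],W[:3,3]
def proj(c,X):
    K,R,t=c; p=K@(R@np.asarray(X,float)+t); return p[:2]/p[2]
E
python3 - <<'E'
from h import *
o,im=shot('scene','s0.png'); o2,im2=shot('top','t0.png')
print(o['t'],o['ee_pos'],o['orientation'],o['width'])
for cam in ['scene','top']:
    for n in ['case','lid_hinge','lid_edge','pin','pin_tip','pin_knob','pin_rest','hasp_mouth','hasp_tip_home','wax_jar','clay_pot','eraser']:
        r=ctrl.pinpoint(cam,n); print(cam,n,[(round(x['p'],2),np.array(x['location']).round(1)) for x in r[:2]])
print(ctrl.get_obs()['t'])
E
```

```text
0.0 [176.61 598.96 221.91] [ 2.52  1.88 -0.  ] 87.84253689762748
scene case [(0.78, array([440.4,  84.9,  -0.6])), (0.59, array([752.2, 309.7,   3.1]))]
scene lid_hinge [(0.57, array([463.1,  30.5,  68.1]))]
scene lid_edge [(0.97, array([435.3,  97. , 173.3]))]
scene pin [(0.62, array([639.3,   5.1,   0.7])), (0.5, array([532.2, 332. ,  53. ]))]
scene pin_tip [(0.51, array([418.9, 306.5,  50.9]))]
scene pin_knob [(0.6, array([576.8, 341.8,  52.7]))]
scene pin_rest [(0.64, array([490. , 322.1,   1.3]))]
scene hasp_mouth []
scene hasp_tip_home [(0.9, array([353.1, 139.1,  50.6]))]
scene wax_jar []
scene clay_pot [(0.84, array([752.9, 308.5,   0.3]))]
scene eraser [(0.52, array([640.2,   6.9,  -0.4]))]
top case [(0.89, array([437.7,  85.6,  -3.2]))]
top lid_hinge [(0.67, array([461.1,  28. ,  69.1]))]
top lid_edge [(0.91, array([438. , 100.6, 174.5])), (0.5, array([576.9, 343.4,  47.4]))]
top pin [(0.86, array([535.4, 335.1,  48.5])), (0.73, array([356.7, 143.7,  48.2]))]
top pin_tip [(0.6, array([425.4, 303.9,  46.6]))]
top pin_knob [(0.76, array([577.2, 343.2,  48.6]))]
top pin_rest [(0.88, array([488.8, 315.3,  -1.3])), (0.22, array([ 484.1, -121.6,    1.7]))]
top hasp_mouth [(0.61, array([465.9, 176.3,  52.7]))]
top hasp_tip_home [(0.82, array([353.8, 138.8,  50.3]))]
top wax_jar [(0.85, array([ 485.8, -116. ,    1. ]))]
top clay_pot [(0.57, array([751.1, 309.2,   2.9]))]
top eraser [(0.76, array([636.5,  11.7,   1. ]))]
1.3
```

View pics/s0.png

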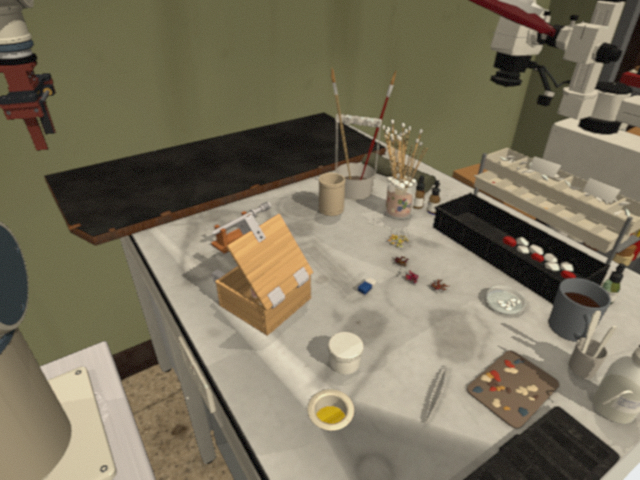

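View pics/t0.png

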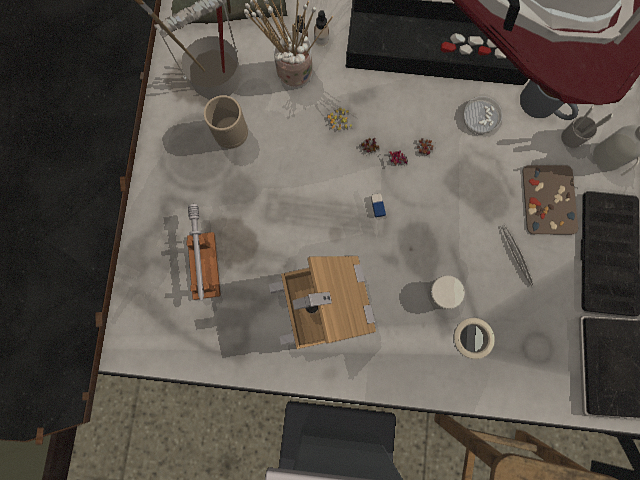

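```bash
cat >> h.py <<'E'
def Rdown(deg):
    a=np.radians(deg); x=np.array([np.cos(a),np.sin(a),0]); z=np.array([0,0,-1.]); return np.c_[x,np.cross(z,x),z]
def row(p0,d0,p1,d1):
    R0=Rdown(d0); s=R0.T@(np.array(p1,float)-np.array(p0,float))/150
    w=Ro.from_matrix(R0.T@Rdown(d1)).as_rotvec()/np.radians(60)
    return s.round(4).tolist(),w.round(4).tolist()
def yaw(o):
    x=Ro.from_rotvec(o['orientation']).as_matrix()[:,0]; return np.degrees(np.arctan2(x[1],x[0]))
class Case:
    def __init__(s,x,y,deg): s.o=np.array([x,y,0.]); a=np.radians(deg); s.y=np.array([np.cos(a),np.sin(a),0]); s.x=np.array([s.y[1],-s.y[0],0])
    def w(s,x,y,z): return s.o+x*s.x+y*s.y+np.array([0,0,z])
E
python3 - <<'E'
from h import *
c=Case(438,85,18.2)
print(c.w(12,22,190), yaw(ctrl.get_obs()))
p0=[176.77,599.46,222.7]
t=c.w(12,22,195)
for f in (.27,.54,.81,1.): print(f,row(p0,73.4,np.array(p0)*(1-f)+t*f,73.4+min(1,f/.54)*34.8))
E
```

```text
[462.65  80.47 190.  ] 73.56888767259682
0.27 ([-0.7482, 0.76, 0.0499], [0.0, 0.0, -0.29])
0.54 ([-1.4965, 1.52, 0.0997], [0.0, 0.0, -0.58])
0.81 ([-2.2447, 2.2801, 0.1496], [0.0, 0.0, -0.58])
1.0 ([-2.7712, 2.8149, 0.1847], [0.0, 0.0, -0.58])
```

Emit:
move_arm(motion=[[[-0.27,0.27,0.02],[0,0,0]],[[-0.54,0.54,0.04],[0,0,0]],[[-0.8,0.8,0.05],[0,0,0]],[[-0.98,0.98,0.06],[0,0,0]],[[-0.98,0.98,0.06],[0,0,0]]], gripper=0)

```text
t: 1.92
ee_pos: [276.9, 415.0, 213.7]
orientation: [2.519, 1.877, -0.001]
ft_force: [0.6, 0.4, -0.1]
width: 41.4
```

Emit:
move_arm(motion=[[[-0.27,0.27,0.02],[0,0,0]],[[-0.54,0.54,0.04],[0,0,0]],[[-0.8,0.8,0.05],[0,0,0]],[[-0.98,0.98,0.06],[0,0,0]],[[-0.98,0.98,0.06],[0,0,0]]])

```text
t: 2.55
ee_pos: [376.7, 233.7, 204.8]
orientation: [-2.519, -1.877, -0.001]
ft_force: [-0.5, 0.2, -0.9]
width: 0.4
```

Emit:
move_arm(motion=[[[-0.2,0.2,0.02],[0,0,-0.12]],[[-0.4,0.4,0.03],[0,0,-0.24]],[[-0.6,0.62,0.04],[0,0,-0.36]],[[-0.81,0.85,0.05],[0,0,-0.48]],[[-0.81,0.85,0.05],[0,0,-0.58]]])

```text
t: 3.18
ee_pos: [465.5, 81.3, 197.3]
orientation: [1.836, 2.548, 0.002]
ft_force: [-0.4, 0.5, -0.5]
width: 0.5
```

Emit:
move_arm(motion=[[[0,0,0.15],[0,0,0]],[[0.02,0,0.24],[0,0,0]],[[0.07,0,0.29],[0,0,0]],[[0.11,0,0.34],[0,0,0]],[[0.16,0,0.4],[0,0,0]]])

```text
t: 3.8
ee_pos: [456.2, 105.4, 137.1]
orientation: [1.837, 2.547, 0.001]
ft_force: [0.6, 0.5, 0.5]
width: 0.6
```

Emit:
move_arm(motion=[[[0.045,0,0.06],[0,0,0]],[[0.08,0,0.12],[0,0,0]],[[0.115,0,0.19],[0,0,0]],[[0.135,0,0.25],[0,0,0]],[[0.15,0,0.32],[0,0,0]]])

```text
t: 4.42
ee_pos: [448.8, 126.0, 88.5]
orientation: [-1.838, -2.547, 0.0]
ft_force: [0.1, -0.0, 0.5]
width: 0.4
```

Emit:
move_arm(motion=[[[0,0,0.03],[0,0,0]],[[0.01,0,0.06],[0,0,0]],[[0.01,0,0.08],[0,0,0]],[[0.01,0,0.09],[0,0,0]],[[0.01,0,0.1],[0,0,0]]])

```text
t: 5.05
ee_pos: [448.5, 127.2, 74.3]
orientation: [1.838, 2.547, 0.0]
ft_force: [-0.8, 1.3, 7.7]
width: 0.3
```

```bash
python3 - <<'E'
from h import *
o,im=shot('scene','s1.png'); o2,im2=shot('top','t1.png')
print(o['t'],o['ee_pos'],o['ft_force'])
E
```

```text
5.05 [448.48 127.24  74.25] [-0.82  1.32  7.71]
```

View pics/s1.png

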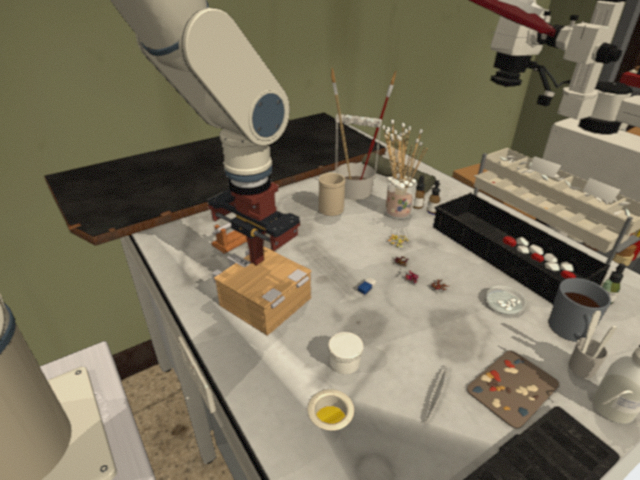

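Emit:
move_arm(motion=[[[0,0,-0.3],[0,0,0]],[[0,0,-0.6],[0,0,0]],[[0,0,-0.9],[0,0,0]],[[0,0,-1],[0,0,0]],[[0,0,-1],[0,0,0]]], gripper=1)

```text
t: 5.78
ee_pos: [448.7, 127.3, 224.6]
orientation: [1.838, 2.547, 0.002]
ft_force: [0.6, 0.2, -1.0]
width: 47.1
```

```bash
python3 - <<'E'
from h import *
o,im=shot('wrist','w1.png')
print(o['t'],o['ee_pos'],o['qvel']); print(np.array(im['mount'])); print(im['camera_matrix'])
for n in ['hasp_mouth','hasp_tip_home','pin','pin_tip','pin_knob','lid_edge']: print(n,[(round(x['p'],2),np.array(x['location']).round(1)) for x in ctrl.pinpoint('wrist',n)[:2]])
E
```

```text
5.775 [448.73 127.32 224.59] [ 0.    0.04  0.03 -0.   -0.01  0.  ]
[[   1.      0.     -0.     -0.2 ]
 [   0.      0.97    0.25  -67.13]
 [   0.     -0.25    0.97 -163.01]
 [   0.      0.      0.      1.  ]]
[[397.87   0.   316.23]
 [  0.   397.87 241.85]
 [  0.     0.     1.  ]]
hasp_mouth [(0.73, array([465.2, 174.1,  53.6]))]
hasp_tip_home [(0.84, array([352.9, 137. ,  55.4]))]
pin [(0.58, array([442.3,  89.3,   0.9]))]
pin_tip [(0.62, array([422.2, 307.7,  47.8]))]
pin_knob []
lid_edge [(0.81, array([419.7, 154. ,  77.2]))]
```

View pics/w1.png

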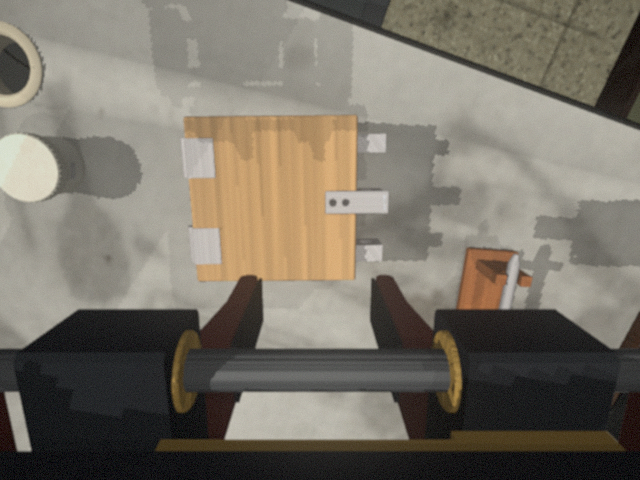

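```bash
python3 - <<'E'
import cv2
a=cv2.imread('pics/w1.png')
cv2.imwrite('pics/w1z.png',cv2.resize(a[110:290,310:420],None,fx=5,fy=3.3*1,interpolation=cv2.INTER_CUBIC) if 0 else cv2.resize(a[120:270,310:430],None,fx=4,fy=4,interpolation=cv2.INTER_CUBIC))
t=cv2.imread('pics/t1.png'); cv2.imwrite('pics/t1z.png',cv2.resize(t[190:350,160:360],None,fx=3.5,fy=3.5,interpolation=cv2.INTER_CUBIC))
E
```

```text
(no output)
```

View pics/w1z.png

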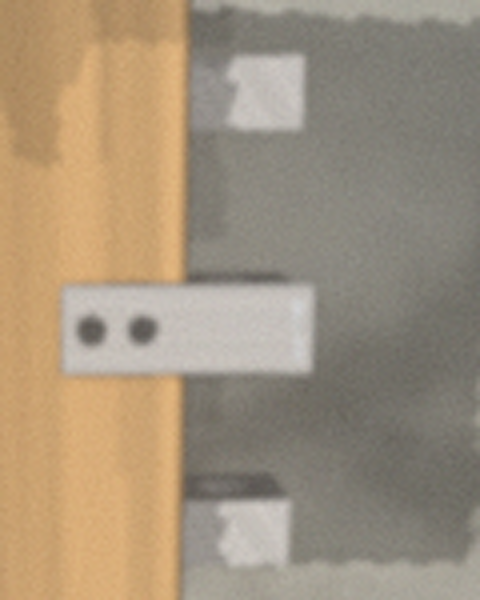

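View pics/t1z.png

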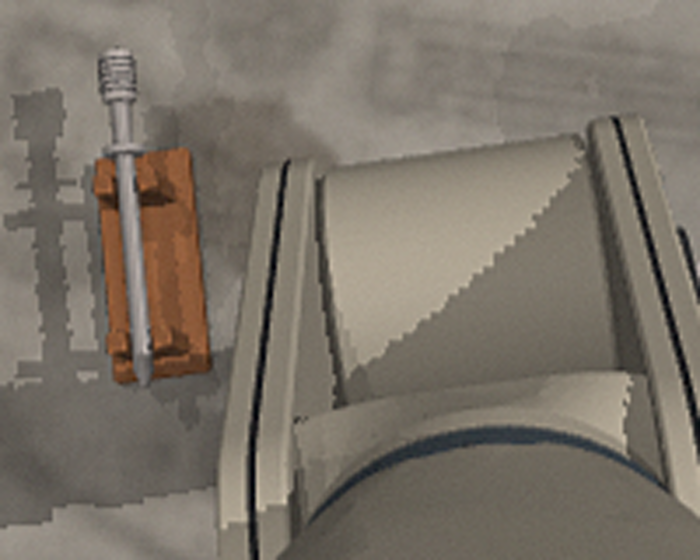

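```bash
cat >> h.py <<'E'
from scipy.optimize import least_squares
def fitcase(c,obs,x0=(438,85,18.2)):
    def f(p):
        C=Case(*p); return np.concatenate([proj(c,C.w(*X))-np.array(u) for X,u in obs])
    r=least_squares(f,x0); return r.x,r.fun.reshape(-1,2)
E
python3 - <<'E'
from h import *
o=ctrl.get_obs(); im=ctrl.get_image('wrist'); c=cal(o,im)
obs=[((-89,-52,64),(386,133.5)),((-89,-38,64),(386,152.5)),((-89,38,64),(382.5,245)),((-89,52,64),(382.5,261.2)),((-89,-9,76),(388.2,191)),((-89,9,76),(388.2,213.5))]
p,r=fitcase(c,obs); print(p); print(r); C=Case(*p); print(C.w(-77,52,52),C.w(-77,-66,52), o['ee_pos'])
for X in [(-65,-65,74),(-65,65,74),(65,65,74),(65,-65,74)]: print(proj(c,C.w(*X)))
E
```

```text
[440.59  89.12  19.07]
[[ 0.68  0.33]
 [ 0.13 -0.32]
 [ 0.84  0.19]
 [ 0.36 -0.01]
 [-0.6  -0.24]
 [-1.33  0.06]]
[464.57 178.89  52.  ] [353.05 140.33  52.  ] [447.86 127.11 223.07]
[357.46 116.05]
[355.42 280.06]
[198.96 281.86]
[184.22 118.33]
```

```bash
python3 - <<'E'
from h import *
o=ctrl.get_obs(); print(o['ee_pos'],yaw(o)); print(row([448.5,127.2,223],108.3,[577,342.5,160],103.6))
E
```

```text
[447.97 127.18 223.29] 108.37113194973277
([1.0938, 1.264, 0.42], [0.0, 0.0, 0.0783])
```

Emit:
move_arm(motion=[[[0.25,0.29,0.0],[0,0,0]],[[0.5,0.58,0.0],[0,0,0]],[[0.75,0.87,0.0],[0,0,0]],[[0.85,1,0.0],[0,0,0]],[[0.85,1,0.0],[0,0,0]]])

```text
t: 6.8
ee_pos: [550.8, 296.7, 223.1]
orientation: [-1.836, -2.549, 0.001]
ft_force: [-0.3, -0.1, 0.9]
width: 87.7
```

Emit:
move_arm(motion=[[[0.12,0.13,0.1],[0,0,0.04]],[[0.24,0.26,0.3],[0,0,0.08]],[[0.24,0.26,0.42],[0,0,0.08]],[[0.24,0.26,0.42],[0,0,0.08]],[[0.24,0.26,0.42],[0,0,0.08]]])

```text
t: 7.42
ee_pos: [576.2, 341.1, 162.0]
orientation: [1.944, 2.468, 0.0]
ft_force: [-0.3, -0.2, -0.5]
width: 87.9
```

```bash
python3 - <<'E'
from h import *
o,im=shot('wrist','w2.png')
print(o['t'],o['ee_pos'],yaw(o),o['qvel'])
for n in ['pin','pin_tip','pin_knob']: print(n,[(round(x['p'],2),np.array(x['location']).round(1)) for x in ctrl.pinpoint('wrist',n)[:2]])
a=cv2.imread('pics/w2.png'); cv2.imwrite('pics/w2z.png',cv2.resize(a[60:340,200:440],None,fx=2.1,fy=2.1,interpolation=cv2.INTER_CUBIC))
E
```

```text
7.425 [576.2  341.09 162.01] 103.54823315806873 [ 0.   -0.01 -0.01  0.   -0.    0.  ]
pin [(0.63, array([534.7, 330.4,  50.6]))]
pin_tip []
pin_knob [(0.61, array([578.4, 340.1,  48.6]))]
```

View pics/w2.png

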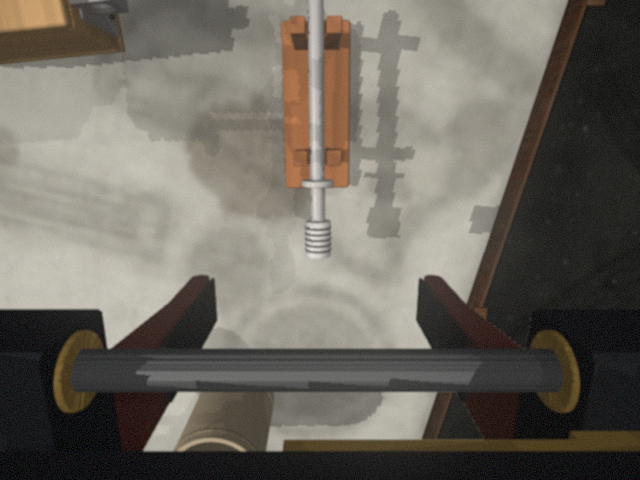

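View pics/w2z.png

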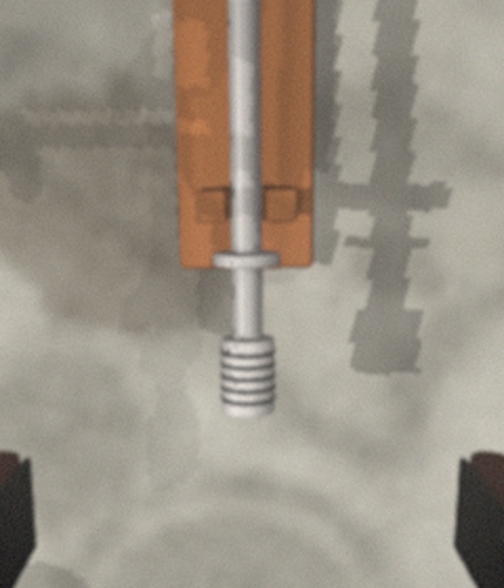

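```bash
cat >> h.py <<'E'
def back(c,u,z):
    K,R,t=c; d=R.T@np.linalg.inv(K)@np.array([u[0],u[1],1.]); C=-R.T@t; return C+d*(z-C[2])/d[2]
E
python3 - <<'E'
from h import *
o,im=shot('wrist','w3.png'); c=cal(o,im); print(o['ee_pos'],yaw(o))
k0=back(c,(317.6,221),55);k1=back(c,(317.6,257.6),55);col=back(c,(316.7,183),50); r=back(c,(316.2,1),50); kk=back(c,(317.6,239),50)
print(k0,k1,(k0+k1)/2,col,r,kk); d=kk-r; print(np.degrees(np.arctan2(d[1],d[0])), np.linalg.norm(kk-col))
a=im['pixels'][:,:,::-1]
g=a[20:130:10].astype(int).sum(2)
E
```

```text
[576.63 341.84 162.39] 103.55553454960689
[564.4  339.48  55.  ] [590.1 345.7  55. ] [577.25 342.59  55.  ] [539.62 332.87  50.  ] [430.92 306.33  50.  ] [578.1  342.81  50.  ]
13.92017924777173 39.74477259680423
```

Emit:
move_arm(motion=[[[0,0.01,0.3],[0,0,-0.006]],[[0,0.01,0.6],[0,0,-0.006]],[[0,0.01,0.8],[0,0,-0.006]],[[0,0.01,0.87],[0,0,-0.006]],[[0,0.01,0.87],[0,0,-0.006]]])

```text
t: 8.3
ee_pos: [577.8, 342.3, 30.8]
orientation: [-1.936, -2.474, 0.0]
ft_force: [-1.2, 0.0, 0.8]
width: 88.1
```

```bash
python3 - <<'E'
from h import *
o,im=shot('wrist','w4.png'); print(o['ee_pos'],yaw(o),o['ft_force'])
o=ctrl.get_obs();print(o['ee_pos'],yaw(o),o['t'])
E
```

```text
[577.78 342.35  30.78] 103.92923206373828 [-1.24  0.02  0.82]
[578.37 342.68  31.66] 103.92931549333761 8.35
```

View pics/w4.png

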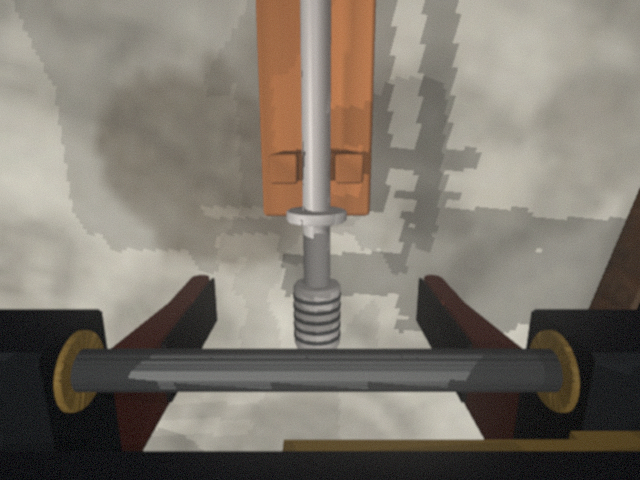

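Emit:
move_arm(motion=[[[0,0,0],[0,0,0]],[[0,0,0],[0,0,0]],[[0,0,0],[0,0,0]],[[0,0,0],[0,0,0]],[[0,0,0],[0,0,0]]], gripper=0)

```text
t: 8.98
ee_pos: [577.7, 342.4, 30.7]
orientation: [1.936, 2.474, 0.0]
ft_force: [0.4, 0.1, 0.9]
width: 41.3
```

Emit:
move_arm(motion=[[[0,0,0],[0,0,0]],[[0,0,0],[0,0,0]],[[0,0,-0.02],[0,0,0]],[[0,0,-0.05],[0,0,0]],[[0,0,-0.1],[0,0,0]]])

```text
t: 9.6
ee_pos: [577.6, 342.3, 46.0]
orientation: [-1.936, -2.474, 0.0]
ft_force: [0.3, 0.2, -0.4]
width: 17.2
```

Emit:
move_arm(motion=[[[0,0,-0.1],[0,0,0]],[[0,0,-0.2],[0,0,0]],[[0,0,-0.3],[0,0,0]],[[0,0,-0.4],[0,0,0]],[[0,0,-0.4],[0,0,0]]])

```text
t: 10.22
ee_pos: [578.6, 342.8, 107.5]
orientation: [1.935, 2.474, 0.004]
ft_force: [-0.0, -0.5, -0.2]
width: 17.4
```

```bash
python3 - <<'E'
from h import *
o,im=shot('wrist','w5.png'); print(o['ee_pos'],yaw(o),o['ft_force'],o['moment'],o['width'],o['t'])
o,im=shot('scene','s5.png');print(o['ee_pos'])
E
```

```text
[578.61 342.84 107.53] 103.92848473212874 [-0.04 -0.46 -0.16] [0.09 0.01 0.  ] 17.3769614714549 10.225
[578.03 342.52 106.49]
```

View pics/w5.png

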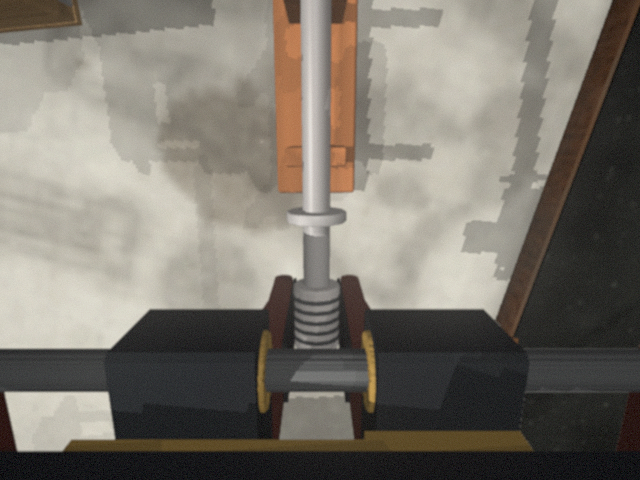

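View pics/s5.png

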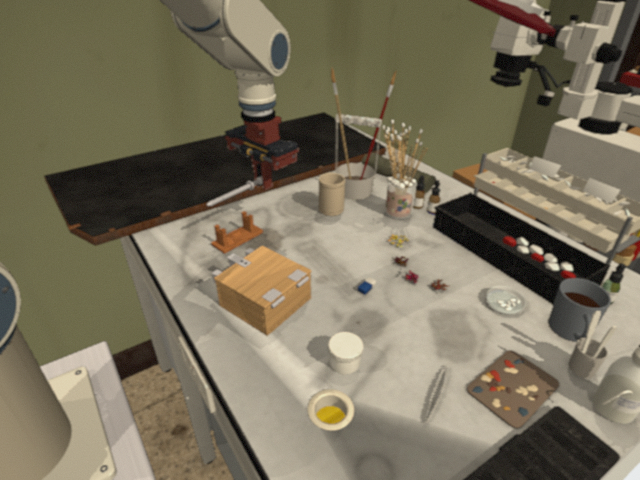

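```bash
python3 - <<'E'
from h import *
C=Case(440.59,89.12,19.07); t=C.w(-117,57,100); print(t)
print(row([578,342.5,106.2],103.93,t,109.07))
E
```

```text
[456.24 218.32 100.  ]
([-0.6081, -0.9872, 0.0413], [0.0, 0.0, -0.0857])
```

Emit:
move_arm(motion=[[[-0.18,-0.29,0],[0,0,-0.03]],[[-0.36,-0.58,0.0],[0,0,-0.06]],[[-0.53,-0.86,0.02],[0,0,-0.086]],[[-0.61,-0.99,0.04],[0,0,-0.086]],[[-0.61,-0.99,0.04],[0,0,-0.086]]])

```text
t: 10.95
ee_pos: [454.0, 216.6, 99.0]
orientation: [-1.823, -2.557, 0.004]
ft_force: [-0.2, 0.7, -0.8]
width: 17.2
```

Emit:
move_arm(motion=[[[0,0,0],[0,0,0]],[[0,0,0],[0,0,0]],[[0,0,0],[0,0,0]],[[0,0,0],[0,0,0]],[[0,0,0],[0,0,0]]])

```text
t: 11.58
ee_pos: [455.6, 217.9, 99.6]
orientation: [-1.822, -2.559, 0.0]
ft_force: [-0.1, -0.5, 0.1]
width: 17.4
```

```bash
python3 - <<'E'
from h import *
P=[];
for i in range(3):
    o,im=shot('wrist','w6_%d.png'%i); P.append(np.r_[o['ee_pos'],yaw(o)]); print(P[-1],np.abs(o['qvel']).max())
print(np.mean(P,0),o['t'])
ims=[cv2.imread('pics/w6_%d.png'%i).astype(np.float32) for i in range(3)]
a=np.mean(ims,0).astype(np.uint8); cv2.imwrite('pics/w6.png',a)
E
```

```text
[455.64 217.88  99.64 109.09] 0.0033741312682329413
[455.63 217.86  99.67 109.09] 0.0020400701154306244
[455.59 217.83  99.66 109.09] 0.0025485305229382207
[455.62 217.86  99.66 109.09] 11.675
```

View pics/w6.png

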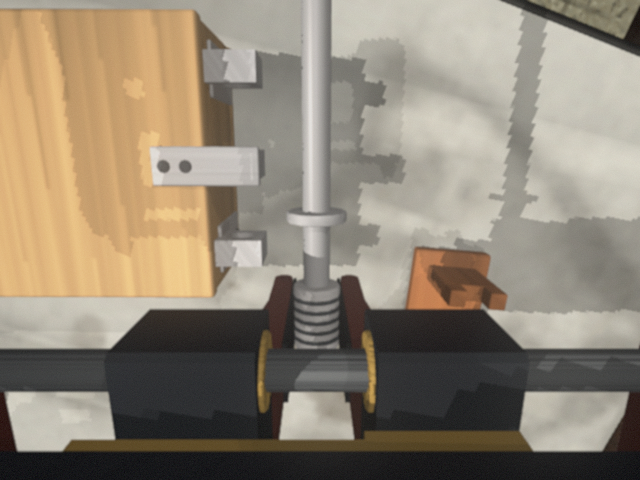

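```bash
python3 - <<'E'
import cv2
a=cv2.imread('pics/w6.png')
cv2.imwrite('pics/w6a.png',cv2.resize(a[30:110,180:280],None,fx=6,fy=6,interpolation=cv2.INTER_CUBIC))
cv2.imwrite('pics/w6b.png',cv2.resize(a[210:305,180:300],None,fx=6,fy=6,interpolation=cv2.INTER_CUBIC))
cv2.imwrite('pics/w6c.png',cv2.resize(a[130:200,140:280],None,fx=5,fy=5,interpolation=cv2.INTER_CUBIC))
E
```

```text
(no output)
```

View pics/w6a.png

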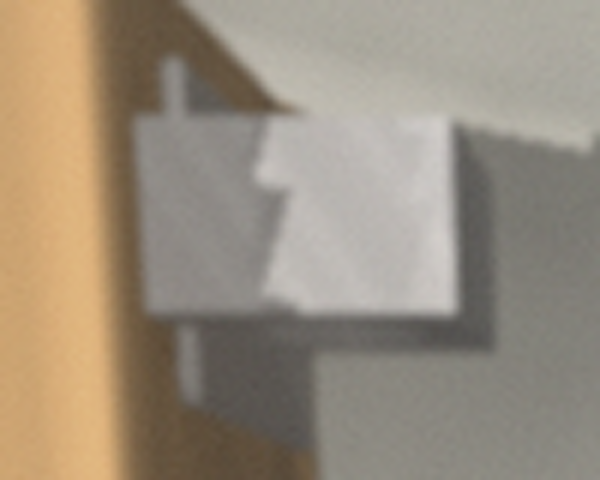

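View pics/w6b.png

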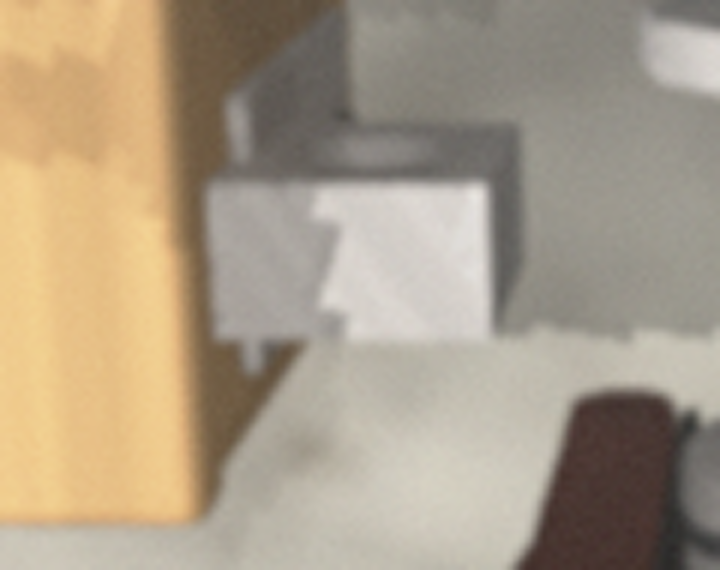

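View pics/w6c.png

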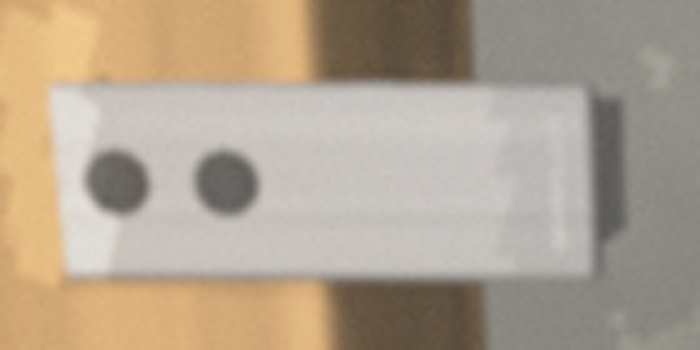

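```bash
python3 - <<'E'
from h import *
o=ctrl.get_obs(); im=ctrl.get_image('wrist'); c=cal(o,im)
d=-.4
A=[((-65,-52,64),(202.5,49.2)),((-89,-52,64),(255.5,49.7)),((-89,-38,64),(256.5,82.2)),((-65,-38,64),(204.5,82.5)),
((-65,38,64),(214.5,240)),((-89,38,64),(261.5,240.2)),((-89,52,64),(262.2,266.2)),((-65,52,64),(215.7,266.3)),((-65,65,74),(212.5,296.7))]
A=[(X,(u[0]+d,u[1]+d)) for X,u in A]
p,r=fitcase(c,A); print(p); print(r); C=Case(*p); print(C.w(-77,52,52),C.w(-77,-66,52))
# free: camera dz and tilt
def f(q):
    C=Case(*q[:3]); return np.concatenate([proj(c,C.w(*X)+[0,0,q[3]])-np.array(u) for X,u in A])
s=least_squares(f,[*p,0]); print(s.x,s.fun.reshape(-1,2)); C=Case(*s.x[:3]); print(C.w(-77,52,52),C.w(-77,-66,52))
# pin axis in image: rod edges
a=im['pixels'].astype(float).mean(2)
for rr in (5,60,120,180,200): print(rr,a[rr,295:340].round().astype(int))
E
```

```text
[441.51  88.25  18.83]
[[ 0.33  0.45]
 [-0.35  0.18]
 [-0.33  0.29]
 [ 0.33 -0.24]
 [ 0.01 -0.04]
 [-0.39 -0.03]
 [-0.27 -0.11]
 [ 0.4  -0.41]
 [ 0.26 -0.34]]
[465.87 177.91  52.  ] [354.19 139.82  52.  ]
[441.45  88.34  18.83   0.51] [[ 0.27  0.15]
 [-0.27 -0.11]
 [-0.25  0.09]
 [ 0.27 -0.45]
 [-0.04  0.16]
 [-0.32  0.17]
 [-0.21  0.16]
 [ 0.35 -0.15]
 [ 0.2   0.  ]]
[465.82 178.    52.  ] [354.13 139.92  52.  ]
5 [163 164 165 165 166 167 169 168 175 179 182 187 193 200 202 203 197 193
 189 191 192 184 181 171 167 159 163 151 147 137 128 125 119 115 108 116
 150 188 196 196 197 193 194 198 193]
60 [123 119 121 120 123 124 142 164 174 180 187 189 199 207 218 222 211 202
 196 194 193 189 182 178 169 163 159 154 145 139 131 124 123 116 110 109
 113 121 119 122 116 122 123 125 122]
120 [144 138 136 141 141 141 147 154 167 177 186 195 202 209 222 226 222 211
 203 198 192 190 181 182 171 167 158 155 145 136 129 125 118 114 109 120
 136 146 145 151 144 149 148 148 148]
180 [131 127 129 130 131 128 129 145 166 176 187 191 197 205 215 218 223 212
 198 194 190 189 183 176 171 161 159 152 142 135 132 126 116 112 117 119
 128 132 129 131 134 130 130 134 132]
200 [122 124 126 124 126 124 127 143 165 178 187 189 195 201 210 214 215 207
 201 194 189 183 182 181 172 166 157 149 146 140 129 123 119 119 106 117
 128 125 126 129 126 128 130 130 131]
```

```bash
python3 - <<'E'
from h import *
C=Case(441.48,88.3,18.83)
p0=[455.62,217.86,99.7]
for y in (236,210): t=C.w(-77.3,y,32.7); print(t,row(p0,109.09,t,108.83))
print([((C.w(-77.3,y,0)-C.o)@C.x) for y in (1,)],(np.array(p0)-C.o)@C.x,(np.array(p0)-C.o)@C.y)
E
```

```text
[639.9  237.63  32.7 ] ([-0.2772, 1.2041, 0.4467], [0.0, 0.0, 0.0043])
[615.29 229.24  32.7 ] ([-0.2764, 1.0308, 0.4467], [0.0, 0.0, 0.0043])
[np.float64(-77.30000000000001)] -118.06215464379977 55.200188775614755
```

Emit:
move_arm(motion=[[[0,0.3,0],[0,0,0]],[[-0.1,0.6,0],[0,0,0]],[[-0.2,0.9,0],[0,0,0]],[[-0.277,1,0],[0,0,0]],[[-0.277,1,0],[0,0,0.0043]]])

```text
t: 12.4
ee_pos: [610.8, 226.7, 99.2]
orientation: [-1.83, -2.553, 0.001]
ft_force: [-0.2, -0.4, -1.2]
width: 17.4
```

Emit:
move_arm(motion=[[[0,0.1,0.1],[0,0,0]],[[0,0.204,0.25],[0,0,0]],[[0,0.204,0.4],[0,0,0]],[[0,0.204,0.4467],[0,0,0]],[[0,0.204,0.4467],[0,0,0]]])

```text
t: 13.02
ee_pos: [638.5, 237.2, 32.1]
orientation: [-1.827, -2.554, 0.003]
ft_force: [-0.5, -0.6, -0.3]
width: 17.2
```

Emit:
move_arm(motion=[[[0,0,0],[0,0,0]],[[0,0,0],[0,0,0]],[[0,0,0],[0,0,0]],[[0,0,0],[0,0,0]],[[0,0,0],[0,0,0]]])

```text
t: 13.65
ee_pos: [639.9, 237.5, 32.8]
orientation: [1.828, 2.555, 0.0]
ft_force: [0.5, 1.0, -1.3]
width: 17.3
```

```bash
python3 - <<'E'
from h import *
C=Case(441.48,88.3,18.83)
o,im=shot('top','t7.png'); p=np.array(o['ee_pos']); print(p,yaw(o),o['t'],o['ft_force'],o['moment']); print((p-C.o)@C.x,(p-C.o)@C.y)
o,im2=shot('scene','s7.png'); p=np.array(o['ee_pos']); print((p-C.o)@C.x,(p-C.o)@C.y,p[2],yaw(o))
c=cal(o,im); c2=cal(o,im2)
for y in (77,52): print(proj(c,C.w(-77,y,52)),proj(c2,C.w(-77,y,52)))
a=cv2.imread('pics/t7.png'); cv2.imwrite('pics/t7z.png',cv2.resize(a[200:360,190:350],None,fx=3.7,fy=3.7,interpolation=cv2.INTER_CUBIC))
a=cv2.imread('pics/s7.png'); cv2.imwrite('pics/s7z.png',cv2.resize(a[160:340,180:360],None,fx=3.3,fy=3.3,interpolation=cv2.INTER_CUBIC))
E
```

```text
[639.94 237.45  32.77] 108.82825555756925 13.65 [ 0.47  0.99 -1.3 ] [ 0.02 -0.04 -0.02]
-77.11467003144736 235.9824487208625
-77.11052033293522 235.91881530841036 32.66749211900196 108.8295509023567
[273.06 268.74] [262.61 248.88]
[275.91 282.7 ] [254.37 254.44]
```

View pics/t7z.png

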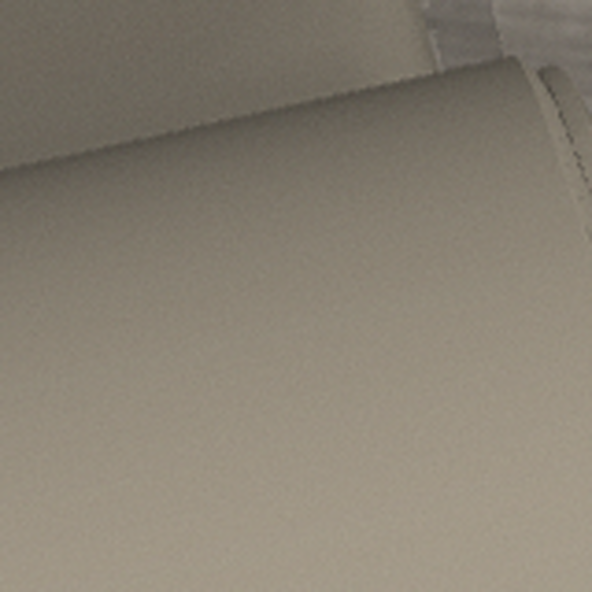

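View pics/s7z.png

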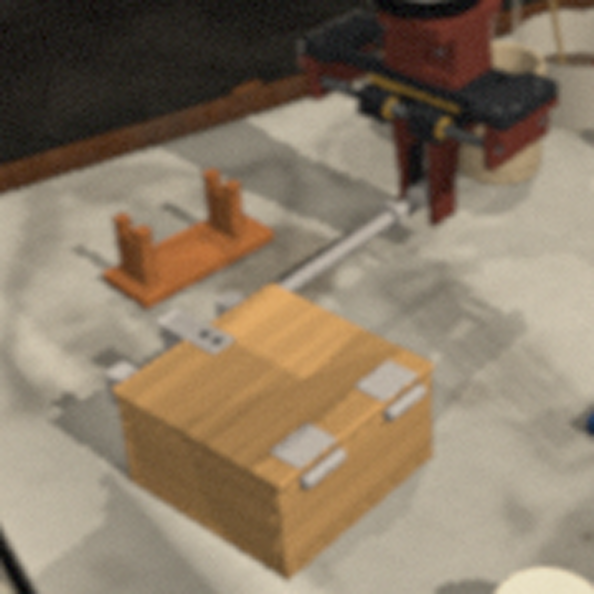

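Emit:
move_arm(motion=[[[0.001,-0.06,0],[0,0,0]],[[0.001,-0.13,0],[0,0,0]],[[0.001,-0.17,0],[0,0,0]],[[0.001,-0.2,0],[0,0,0]],[[0.001,-0.22,0],[0,0,0]]])

```text
t: 14.38
ee_pos: [608.4, 226.9, 32.8]
orientation: [1.828, 2.555, 0.0]
ft_force: [0.2, 0.6, -0.7]
width: 17.1
```

```bash
cat >> h.py <<'E'
def st():
    C=Case(441.48,88.3,18.83); o=ctrl.get_obs(); p=np.array(o['ee_pos'])-C.o; f=np.array(o['ft_force'])
    print('t',o['t'],'case x,y,z',np.array([p@C.x,p@C.y,p[2]]),'tipdepth',52-(p@C.y-159),'yaw',yaw(o),'F case',np.array([f@C.x,f@C.y,f[2]]),'M',np.array(o['moment']),'w',o['width'])
E
python3 -c "
from h import *
st(); ctrl.get_image('wrist'); st()"
```

```text
t 14.375 case x,y,z [-77.28 202.75  32.78] tipdepth 8.247233143311746 yaw 108.82743087811888 F case [-0.47  0.4  -0.71] M [ 0.03  0.04 -0.02] w 17.137402856492
t 14.425 case x,y,z [-77.3  202.45  32.71] tipdepth 8.552717007183048 yaw 108.8330414138933 F case [-0.17  0.09  0.24] M [0.06 0.01 0.02] w 17.31153958982423
```

Emit:
move_arm(motion=[[[0,-0.04,0],[0,0,0]],[[0,-0.08,0],[0,0,0]],[[0,-0.12,0],[0,0,0]],[[0,-0.16,0],[0,0,0]],[[0,-0.2,0],[0,0,0]]])

```text
t: 15.05
ee_pos: [579.8, 217.1, 32.7]
orientation: [-1.828, -2.555, 0.0]
ft_force: [0.8, -0.6, 0.5]
width: 17.4
```

```bash
python3 -c "
from h import *
st(); shot('scene','s8.png'); st()
a=cv2.imread('pics/s8.png'); cv2.imwrite('pics/s8z.png',cv2.resize(a[200:300,180:320],None,fx=5,fy=5,interpolation=cv2.INTER_CUBIC))"
```

```text
t 15.05 case x,y,z [-77.28 172.48  32.68] tipdepth 38.51987990572454 yaw 108.83035760881762 F case [0.82 0.55 0.5 ] M [ 0.09 -0.01  0.02] w 17.440924453118136
t 15.1 case x,y,z [-77.28 171.58  32.54] tipdepth 39.41543262131955 yaw 108.83050525639877 F case [ 0.14 -0.51 -0.57] M [ 0.05 -0.01  0.03] w 17.280053573673943
```

View pics/s8z.png

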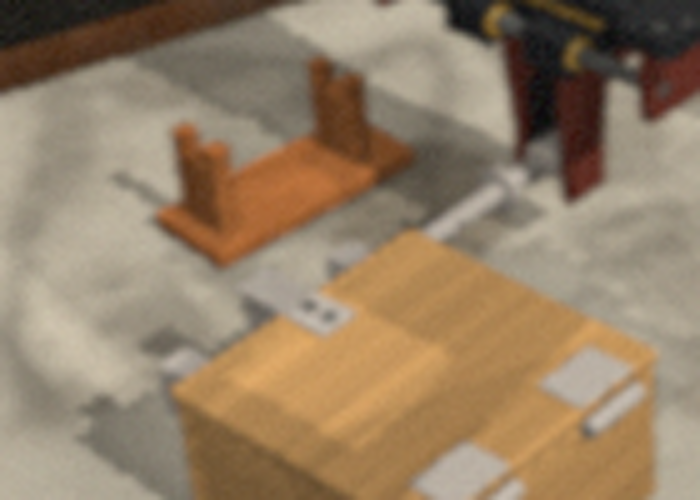

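Emit:
move_arm(motion=[[[0,-0.04,0],[0,0,0]],[[0,-0.09,0],[0,0,0]],[[0,-0.14,0],[0,0,0]],[[0,-0.2,0],[0,0,0]],[[0,-0.25,0],[0,0,0]]])

```text
t: 15.72
ee_pos: [544.0, 204.9, 32.7]
orientation: [-1.828, -2.555, 0.0]
ft_force: [-0.1, -0.0, -0.7]
width: 17.4
```

```bash
python3 -c "
from h import *
st(); shot('wrist','w9.png'); st()"
```

```text
t 15.725 case x,y,z [-77.28 134.7   32.66] tipdepth 76.30406106618739 yaw 108.83392798406884 F case [-0.04 -0.13 -0.66] M [ 0.07 -0.04 -0.02] w 17.394660225923154
t 15.775 case x,y,z [-77.29 133.59  32.5 ] tipdepth 77.40928116402611 yaw 108.83343872585954 F case [-0.48 -1.35 -0.14] M [ 0.05  0.02 -0.02] w 17.132149576222375
```

View pics/w9.png

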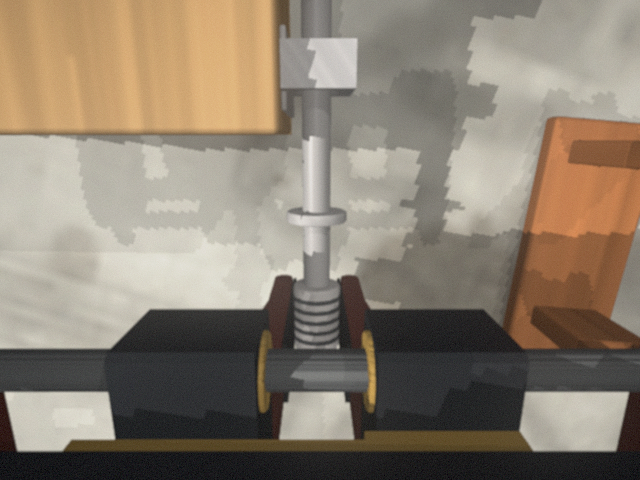

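Emit:
move_arm(motion=[[[0,-0.05,0],[0,0,0]],[[0,-0.1,0],[0,0,0]],[[0,-0.15,0],[0,0,0]],[[0,-0.2,0],[0,0,0]],[[0,-0.2,0],[0,0,0]]])

```text
t: 16.4
ee_pos: [515.7, 195.2, 32.6]
orientation: [-1.828, -2.555, 0.001]
ft_force: [0.4, 0.7, -0.6]
width: 17.6
```

```bash
python3 -c "
from h import *
st(); shot('wrist','w10.png'); st()"
```

```text
t 16.4 case x,y,z [-77.28 104.72  32.65] tipdepth 106.27986937636942 yaw 108.8335404139004 F case [-0.57  0.59 -0.6 ] M [ 0.1  -0.06  0.  ] w 17.61526762347555
t 16.45 case x,y,z [-77.28 105.32  32.73] tipdepth 105.68254404480601 yaw 108.82884484329777 F case [ 0.64  0.04 -0.72] M [ 0.03  0.01 -0.01] w 16.994633208589242
```

View pics/w10.png

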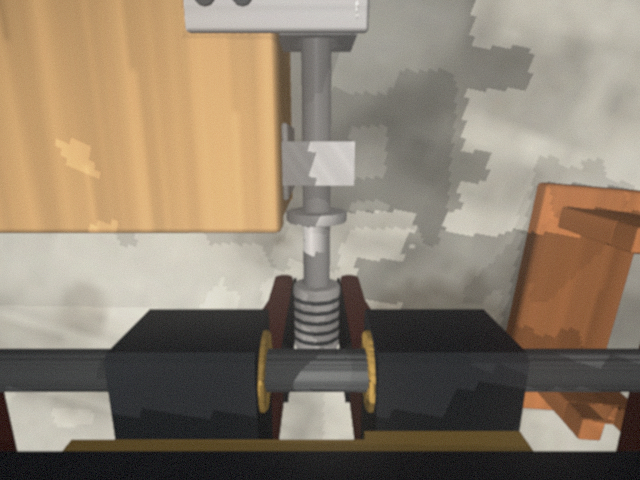

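Emit:
move_arm(motion=[[[0,-0.025,0],[0,0,0]],[[0,-0.05,0],[0,0,0]],[[0,-0.06,0],[0,0,0]],[[0,-0.07,0],[0,0,0]],[[0,-0.075,0],[0,0,0]]])

```text
t: 17.08
ee_pos: [505.8, 191.9, 32.7]
orientation: [1.828, 2.555, 0.001]
ft_force: [1.7, 0.7, -1.0]
width: 17.6
```

```bash
python3 -c "
from h import *
st(); shot('wrist','w11.png'); st()"
```

```text
t 17.075 case x,y,z [-77.28  94.32  32.72] tipdepth 116.67683296470587 yaw 108.82963698163269 F case [-0.09  1.78 -0.98] M [ 0.1  -0.21 -0.03] w 17.57056180075771
t 17.125 case x,y,z [-77.27  94.36  32.74] tipdepth 116.63511408247601 yaw 108.82858038431168 F case [ 0.05 -0.54 -0.11] M [ 0.04 -0.11  0.03] w 17.22541953923816
```

View pics/w11.png

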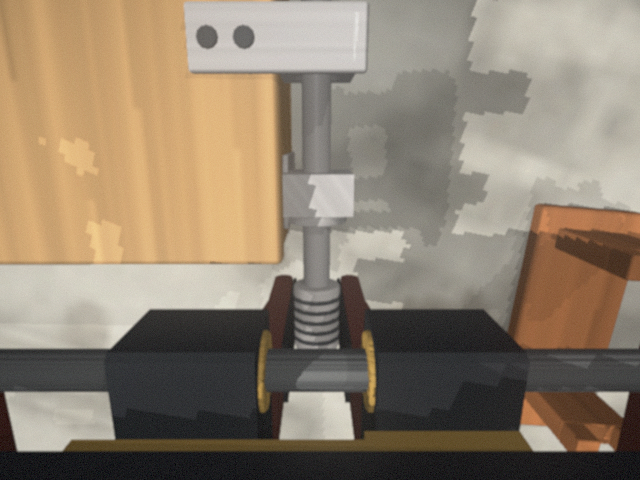

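Emit:
move_arm(motion=[[[0,-0.004,0],[0,0,0]],[[0,-0.007,0],[0,0,0]],[[0,-0.01,0],[0,0,0]],[[0,-0.012,0],[0,0,0]],[[0,-0.012,0],[0,0,0]]])

```text
t: 17.75
ee_pos: [505.9, 191.9, 33.1]
orientation: [1.827, 2.553, 0.005]
ft_force: [6.1, 1.2, -3.1]
width: 17.2
```

```bash
python3 -c "
from h import *
st(); ctrl.get_image('wrist'); st()"
```

```text
t 17.75 case x,y,z [-77.27  94.38  33.1 ] tipdepth 116.62342171890303 yaw 108.82924594085806 F case [ 0.85  6.17 -3.13] M [ 0.41 -1.01  0.01] w 17.195006475884075
t 17.8 case x,y,z [-77.26  94.32  33.07] tipdepth 116.67944268960574 yaw 108.83030344417826 F case [-0.76  6.59 -2.48] M [ 0.34 -0.96 -0.04] w 17.640360831473238
```

Emit:
move_arm(motion=[[[0,0.01,0],[0,0,0]],[[0,0.01,0],[0,0,0]],[[0,0.01,0],[0,0,0]],[[0,0.01,0],[0,0,0]],[[0,0.01,0],[0,0,0]]])

```text
t: 18.42
ee_pos: [505.8, 191.8, 32.8]
orientation: [1.828, 2.555, 0.001]
ft_force: [3.3, 1.7, -0.9]
width: 17.1
```

Emit:
move_arm(motion=[[[0,0,0],[0,0,0]],[[0,0,0],[0,0,0]],[[0,0,0],[0,0,0]],[[0,0,0],[0,0,0]],[[0,0,0],[0,0,0]]], gripper=0.5)

```text
t: 19.05
ee_pos: [505.3, 191.7, 32.6]
orientation: [-1.828, -2.555, 0.0]
ft_force: [0.3, -0.7, 0.6]
width: 44.0
```

```bash
python3 -c "
from h import *
st(); shot('wrist','w12.png'); st()"
```

```text
t 19.05 case x,y,z [-77.26  93.74  32.62] tipdepth 117.2602436457803 yaw 108.82731781017782 F case [0.73 0.02 0.63] M [-0.    0.02 -0.03] w 43.99646161195011
t 19.1 case x,y,z [-77.3   93.77  32.64] tipdepth 117.2282914140678 yaw 108.82980777564654 F case [-0.26 -0.25 -0.21] M [0.12 0.03 0.02] w 44.23369826185841
```

View pics/w12.png

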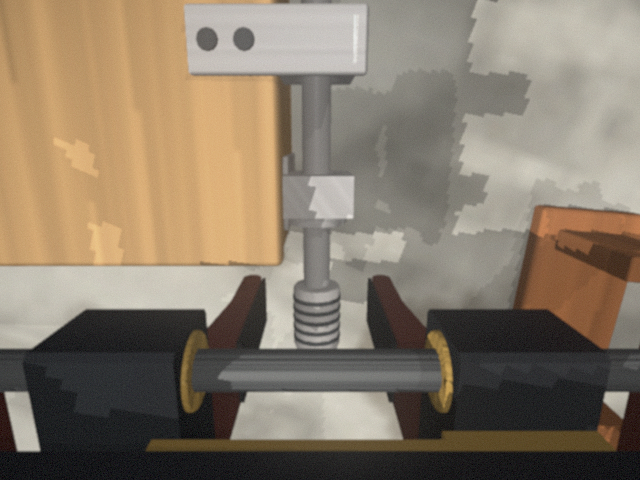

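Released. Now lift straight up, move aside and check.

Emit:
move_arm(motion=[[[0,0,-0.15],[0,0,0]],[[0,0,-0.35],[0,0,0]],[[0,0,-0.6],[0,0,0]],[[0,0,-0.9],[0,0,0]],[[0,0,-0.9],[0,0,0]]])

```text
t: 19.73
ee_pos: [507.6, 192.5, 171.1]
orientation: [1.826, 2.552, 0.009]
ft_force: [-0.0, -0.1, -0.7]
width: 43.7
```

Emit:
move_arm(motion=[[[0.1,0,0],[0,0,0]],[[0.2,0,0],[0,0,0]],[[0.25,0,0],[0,0,0]],[[0.25,0,0],[0,0,0]],[[0.25,0,0],[0,0,0]]])

```text
t: 20.35
ee_pos: [493.1, 227.2, 167.3]
orientation: [-1.828, -2.555, 0.001]
ft_force: [0.2, 0.0, 0.2]
width: 44.0
```

```bash
python3 - <<'E'
from h import *
C=Case(441.48,88.3,18.83)
st(); o,im=shot('wrist','w13.png'); c=cal(o,im)
for n in ['pin','pin_knob','pin_tip','hasp_mouth','hasp_tip_home','lid_edge']: print(n,[(round(x['p'],2),np.array(x['location']).round(1)) for x in ctrl.pinpoint('wrist',n)[:2]])
print([ (y,proj(c,C.w(-77,y,51))) for y in (-66,52,56,80,106)])
o,im=shot('scene','s13.png')
a=cv2.imread('pics/s13.png'); cv2.imwrite('pics/s13z.png',cv2.resize(a[200:340,180:340],None,fx=4,fy=4,interpolation=cv2.INTER_CUBIC))
E
```

```text
t 20.35 case x,y,z [-114.82   93.71  167.3 ] tipdepth 117.28549481938535 yaw 108.84833734489249 F case [0.01 0.18 0.18] M [0.   0.05 0.06] w 44.010186241354546
pin [(0.8, array([462.5, 177.2,  49. ]))]
pin_knob [(0.93, array([503.2, 192.9,  47.9]))]
pin_tip []
hasp_mouth [(0.87, array([465. , 174.9,  53.4]))]
hasp_tip_home []
lid_edge [(0.57, array([422.2, 150.7,  78.7])), (0.39, array([489.6, 325.5,  -0.7]))]
[(-66, array([256.3 , -13.64])), (52, array([262.61, 177.57])), (56, array([262.8 , 183.34])), (80, array([263.92, 217.16])), (106, array([265.08, 252.22]))]
```

View pics/w13.png

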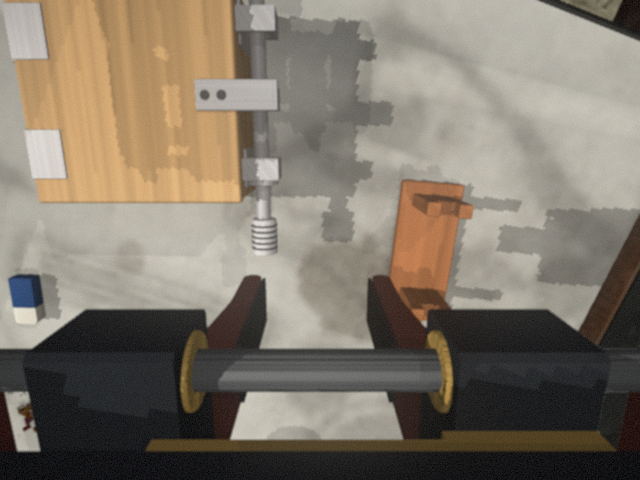

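View pics/s13z.png

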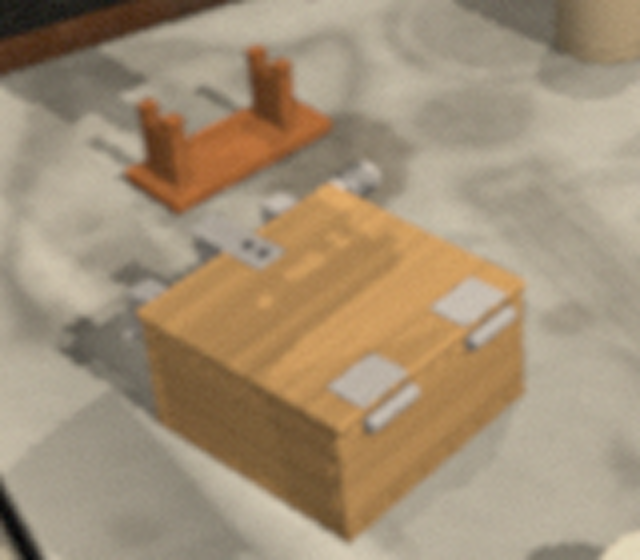

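Emit:
move_arm(motion=[[[0,-0.1,0],[0,0,0]],[[0,-0.25,0],[0,0,0]],[[0,-0.4,0],[0,0,0]],[[0,-0.5,0],[0,0,0]],[[0,-0.5,0],[0,0,0]]])

```text
t: 21.38
ee_pos: [421.3, 202.7, 167.8]
orientation: [-1.828, -2.555, 0.0]
ft_force: [0.6, -0.1, 0.1]
width: 43.7
```

```bash
python3 - <<'E'
from h import *
C=Case(441.48,88.3,18.83)
ctrl.get_image('wrist'); ctrl.get_image('wrist')
st(); o,im=shot('wrist','w14.png'); c=cal(o,im)
print([ (y,proj(c,C.w(-77,y,51))-[200,0]) for y in (-66,-52,52,56,80,106)])
a=cv2.imread('pics/w14.png'); cv2.imwrite('pics/w14z.png',cv2.resize(a[0:290,140:340],None,fx=2,fy=2,interpolation=cv2.INTER_CUBIC))
for y in (-66,-52,52,80,106): print(y,(proj(c,C.w(-77,y,51))-[140,0])*2)
for n in ['pin','pin_tip','hasp_mouth','hasp_tip_home']: print(n,[(round(x['p'],2),np.array(x['location']).round(1)) for x in ctrl.pinpoint('wrist',n)[:1]])
E
```

```text
t 21.475 case x,y,z [-114.83   19.55  168.02] tipdepth 191.45360606672878 yaw 108.83176653055776 F case [-0.63 -0.21  0.48] M [ 0.01  0.02 -0.03] w 44.095812253527356
[(-66, array([ 60.43, 111.17])), (-52, array([ 61.16, 132.84])), (52, array([ 66.01, 277.75])), (56, array([ 66.18, 282.82])), (80, array([ 67.18, 312.52])), (106, array([ 68.21, 343.4 ]))]
-66 [240.86 222.34]
-52 [242.31 265.67]
52 [252.02 555.5 ]
80 [254.35 625.05]
106 [256.42 686.81]
pin [(0.57, array([464. , 176.4,  48.6]))]
pin_tip [(0.89, array([353.6, 142.9,  49.5]))]
hasp_mouth [(0.93, array([462.7, 174.8,  50.9]))]
hasp_tip_home [(0.74, array([439.4,  89.2,   1. ]))]
```

View pics/w14z.png

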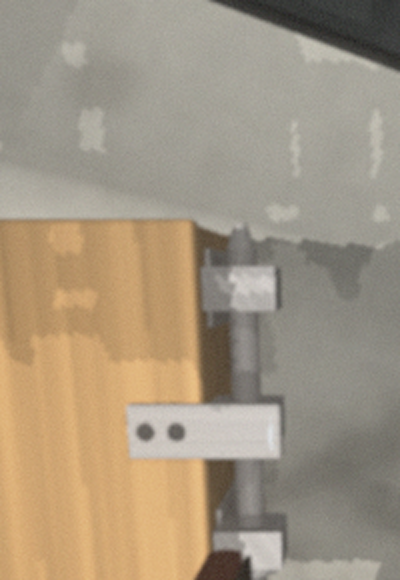

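```bash
python3 -c "
from h import *
print(ctrl.close_job())"
```

```text
the job is handed in; nothing more can be done
None
```

The lid is shut, the pin is threaded through all three knuckles with its collar against the first one, and the job was handed in at about 22 s of the 64 s allowed.

- **Lid:** I pushed it down with closed fingers along its arc until it met the hard stop. The fingertips read 74.3 mm high with 7.7 N of contact, and the later pictures still show it shut.
- **Pin:** I gripped it by the knob, lifted it off the rest and lined it up with the bore line measured from close wrist pictures. It went in with no noticeable force until the collar met the first knuckle, where about 6.5 N built up and it stopped advancing. I eased off, opened the fingers and lifted straight up.
- **Last checks:** In the final wrist pictures the nose shows past the last knuckle, within about 1 mm of where it belongs, and the knob sits within about 1–2 mm. The gripper was clear and reading no contact.
- **Bystanders:** The arm made no contact with the jar, pot or eraser. I did not re-measure their positions at the end.
- **Disagreements:** Position readings at the stop were 1.3 mm short of nominal. The trained networks placed the knuckle mouth 3–4 mm from my own fit, and their tip estimate was about 3 mm off. I relied on the fit, whose pixel error was under 0.5, and the clean entry supported it.

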